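# Set the sample stage with the backlash taken up, and lock it

### The arm

A 6-joint arm with a two-finger parallel gripper is mounted at the origin on a cart in front of the work surface, level with it; the furniture and walls round the work are solid. World frame = base frame: x ahead of the robot, y to its left, z up, the work surface at z = 0. Lengths are in m, angles in rad, forces in N, time in s.
With the tool pointing down it reaches from about 0.3 to 0.875 m from the base axis. Payload 6.4 kg.
Tool frame: the origin (TCP) lies midway between the tips of the shut fingers; the grasp point (between the pads) lies 19 mm behind it; x points along the fingers, y is the direction in which the jaws open and shut, and the axes are right-handed (so a half turn about x gives the same grasp; the last joint's range is limited). The gripper opens to 85 mm and grips with 20 to 120 N. Pads are 22 mm wide; open, the fingers measure 114 mm over their backs; the gripper's body (76 mm by 85 mm) begins 54 mm behind the grasp point. The pads swing forward as they close: fully open they stand 13 mm farther back than shut.
Start: joints at [-1.321, 0.181, 1.607, -0, 1.354, -0.206], TCP at [0.253, -0.516, 0.208] pointing down, gripper open.
Joint ranges: [-2.99, 2.99], [-0.89, 2.07], [0.3, 2.58], [-1.14, 4.28], [0, 2.63], [-3.12, 3.12]. Speed limits (rad/s): [2.57, 2.57, 3.01, 3.14, 3.14, 3.14].

### API

Orientations are given as a unit quaternion [w, x, y, z].
In Python, from bench import ctrl gives the robot as it stands.
- The arm moves only by the tool step_arm, never from a script. Its argument "motion" is a list of rows, each a list of 7 numbers: the shift along the tool's x, y, z in mm, then the turn, a rotation vector about the tool's x, y, z in degrees, then the closure in counts, from 0 (fully open) to 255 (shut). In form: [[tx, ty, tz, rx, ry, rz, hand], ...]. A call has 1 to 10 rows; each row is the pose to reach, as a shift and turn from the pose commanded when the call began, along the tool's axes at that moment; what a row does not reach only later rows make up. A row lasts 1/8 s, in which the tool goes at most 62.5 mm and 10.7 degrees, less where a joint would pass 70% of its speed; a pose out of reach is approached as far as the arm can. A call with a gripper value outside its range is refused whole. The fingers move at their own pace and stop on an object; the grip force is fixed at half the most. Time passes only in rows, so rows that repeat a pose let the fingers close. It gives the time, the measured TCP pose, the force and the opening at its end, in the units of the state.
- ctrl.get_obs(): the state, without advancing time (a new reading comes with each control period).
- ctrl.camera(name): name is "scene" or "top" or "wrist"; returns (picture, depth): 480x640x3 uint8, red, green, blue; 480x640 float32, m along the optical axis (not along the pixel's ray), 0 where there is no reading.
- ctrl.camera_info(name): a dict with "fx", "fy", "cx", "cy" (pixels), "T" (4x4, takes a point from camera to world coordinates); the wrist camera has in their place "hand_eye" (4x4, takes a point from camera to tool coordinates, whose origin is the TCP and whose axes are the tool frame's). Camera axes: x right, y down, z forward; pixel columns grow to the right and rows downward; lengths in m; the calibration is good to about 2 mm. A picture is of the moment at which its call begins: read the wrist's pose just before it. camera_info takes no time and is no camera call.
- ctrl.hand_in(): hands the job in, once; it reports no verdict.
The state is a dict: "time_s": time; "q": joint angles; "dq": joint speeds; "joint_efforts": joint torques, N m; "eef_pos": TCP position; "eef_rot": TCP orientation; "wrist_force": force on the tool from outside, world axes, zero at the start; "torque": the same for the moment, N m; "opening": opening from 0.0 (shut) to 1.0 (fully open).
Only numpy, scipy, OpenCV 4.12 (cv2) and the standard library are available. Lean on these libraries where they do the work, as an engineer would, in place of code of your own. Each camera call takes 0.05 s, during which the arm holds its last target. There are 200 camera calls.

### The job

The beaker's carriage stands past the index fin of the screw stage (on the side away from the knob) and its screw has play. Turn the knob anticlockwise until the carriage's pointer fin has gone back clearly past the index fin (by 5 mm or so), then turn it clockwise so that the pointer comes to stand level with the index fin, with the screw's tongue left pressing the carriage away from the knob. After that swing the lock lever over to its stop; leave the index rider and the things standing around where they are.

Things in the scene. Friction and masses are not known exactly. Their poses are not given: they have to be found in the camera images.
- knob_grip (a point): Grip point of the black bar knob on the gearbox at the stage's right end, on the knob's axis. The bar is 62 mm long, 16 mm thick, 42 mm high on a flange 68 mm across; the point is 24 mm above the flange, 18 mm below the bar's top, 120 mm above the table. z: out along the knob's axis, 30 degrees from vertical, leaning to stage -x (grip with the tool along -z). x: along the bar; y: across it; both turn with it.
- knob (a joint): Knob angle in rad, from -3.9 to 1.8, near 0 at the start; grows as it is turned clockwise seen from in front of the knob (that is, a rotation about the knob_grip's -z). Each rad clockwise moves the tongue 10 mm away from the knob. Friction about 0.1 N m; stays where it is left.
- tongue (a point): Top part of the upright dark steel tongue (12 mm thick along the travel, 26 mm wide) of the screw's nut, which stands in the carriage's slot; point 60 mm above the table. Axes as the stage.
- slot (a point): Middle of the carriage's slot (18 mm long along the travel), 60 mm above the table; y: the travel, away from the knob. The tongue has 3 mm of play either side: tongue minus slot along y is +3 mm while it presses the carriage away from the knob, -3 mm while it pulls it back. The carriage rubs (3 N) and stays where it is left.
- pointer (a point): Top of the carriage's pointer, a dark upright fin 4 mm thick along the travel, mid-way along the carriage's front edge, 66 mm above the table. Axes as the stage. The carriage is an aluminium plate 92 x 110 mm, top 54 mm above the table; the beaker fixed on it is 46 mm across, its rim 112 mm above the table. It can travel 36 mm towards the knob.
- index_fin (a point): Top of the index rider's fin, 4 mm thick, just in front of the pointer fin, 66 mm above the table, on the scale bar along the stage's front edge. Stiff (15 N), must stay. y: along the travel, away from the knob. At the start the pointer stands 9 to 21 mm past it in +y; level means pointer minus index along y is 0.
- lever_pin (a point): Middle of the gripping length of the lock lever's upright round black pin, 18 mm across, free from 62 to 103 mm above the table; this point is 84 mm above the table. At the left-hand end of the stage, 60 mm from the lever's pivot.
- lever_pivot (a point): Point on the lever's vertical pivot axis at the height of lever_pin; the bar below the pin is 14 mm wide and its top 63 mm above the table.
- lever (a joint): Lock lever angle in rad about the vertical pivot: 0 = pointing to the left along the stage (unlocked), grows as it swings anticlockwise seen from above, towards the robot; stop at 1.25 (locked). Starts at 0 to 0.3. About 2 N at the pin moves it; it stays where it is left and moves nothing else.
- stage: The fixed stage, base plate 126 x 360 mm; origin in the table's plane below the carriage's place at the start; x away from the robot, y along the travel, away from the knob (to the robot's left), z up. The gearbox at its right end is up to 105 mm high.
- timer: low white bench timer 60x62x29 mm, in front of the stage; bystander, origin at its underside
- label_tape: yellow tape roll, 55 mm across, 19 mm high, in front of the stage; bystander, origin at its underside
- screwdriver: screwdriver 165 mm long lying to the left of the stage; bystander, origin at its underside
- bottle_clear: reagent bottle, 58 mm across, 115 mm high, left of the stage; bystander, origin at its underside
- bottle_dropper: small brown dropper bottle, 37 mm across, 85 mm high, right of the gearbox; bystander, origin at its underside
- film_roll_box: carton 50x115x50 mm, right of the gearbox; bystander, origin at its underside

How it is judged:
On the way, in this order (a step that is already met when the one before it is completed fails the run):
1. the pointer has been wound back past the index fin, to at least 3 mm on the knob's side of it, lever unlocked (y of pointer in the frame of index_fin below -0.003 m and value of joint lever below 0.6 rad), for 0.1 s.
2. the pointer is level with the index fin (2 mm) with the tongue pressing the carriage away from the knob, lever unlocked (y of pointer in the frame of index_fin between -0.002 and 0.002 m and y of tongue in the frame of slot above 0.0018 m and value of joint lever below 0.6 rad), for 0.2 s.
3. the lock lever is over at its stop (value of joint lever above 1.1 rad), for 0.1 s.
At the end, for the whole second after the job is handed in: The pointer fin is within 2 mm of the index fin along the travel, the tongue lies against the slot wall away from the knob (at least 1.8 mm of its 3 mm off the slot's middle), and the lock lever is within 0.15 rad of its stop (y of pointer in the frame of index_fin between -0.002 and 0.002 m and y of tongue in the frame of slot above 0.0018 m and value of joint lever above 1.1 rad); the robot touches nothing.
It fails at once if the index rider is shifted by more than 3 mm (distance of index_fin from where it was at the start of the episode above 0.003 m).
It fails at once if a bystander is displaced by more than 20 mm (distance of any of timer, label_tape, screwdriver, bottle_clear, bottle_dropper, film_roll_box from where it was at the start of the episode above 0.02 m).
It also fails if it takes over 72 s, if anything falls off the work surface, if the arm or the gripper's body presses on something with over 40 N, if the wrist force passes 120 N, or if a joint passes its speed limit or range.

## Working session

There is one attempt and no reset: what is moved stays moved. The work goes in short steps, Python scripts to look and compute and a tool call to move; the robot and the scene stay as the last step left them, time stands still between calls to the robot, and variables do not carry over. Pictures are saved under pics/ and viewed, about 8 in all and at most 12, crops included, and the job is handed in when it is done.

Besides the shell and the picture viewer there is one more tool, called after ">>>" as a command line: name --pt "numbers of a row" for each row, then --argument value for the rest. step_arm: Moves the arm, as the interface text tells. Its arguments: {"type":"object","properties":{"motion":{"type":"array","items":{"type":"array","items":{"type":"number"}}}},"required":["motion"]}

```bash
mkdir -p pics; ls; cat > h.py <<'E'
import numpy as np, cv2
from bench import ctrl
from scipy.spatial.transform import Rotation as R
def tcp(o=None):
    o=o or ctrl.get_obs(); T=np.eye(4); q=o['eef_rot']
    T[:3,:3]=R.from_quat([q[1],q[2],q[3],q[0]]).as_matrix(); T[:3,3]=o['eef_pos']; return T
def cam(n):
    i=ctrl.camera_info(n); T=i['T'] if n!='wrist' else tcp()@np.array(i['hand_eye'])
    p,d=ctrl.camera(n); return p,d,i,np.array(T)
def P(u,v,d,i,T,z=None):
    r=np.array([(u-i['cx'])/i['fx'],(v-i['cy'])/i['fy'],1.])
    if z is None: s=d[int(v),int(u)]
    else:
        w=T[:3,:3]@r; s=(z-T[2,3])/w[2]
    return T[:3,:3]@(r*s)+T[:3,3]
def proj(X,i,T):
    c=T[:3,:3].T@(np.array(X)-T[:3,3]); return np.array([c[0]/c[2]*i['fx']+i['cx'],c[1]/c[2]*i['fy']+i['cy']])
def save(n,p): cv2.imwrite('pics/'+n,p[...,::-1])
E
python3 - <<'E'
from h import *
for n in ('scene','top'):
    p,d,i,T=cam(n); save(n+'0.png',p); np.savez(n+'0.npz',p=p,d=d,T=T,**{k:i[k] for k in('fx','fy','cx','cy')}); print(n,i['fx'],T.round(3).tolist())
print(ctrl.get_obs()); print(np.array(ctrl.camera_info('wrist')['hand_eye']).round(3).tolist())
E
```

```text
pics
scene 543.3222214044122 [[0.805, -0.393, 0.444, -0.143], [-0.593, -0.506, 0.626, -1.002], [-0.021, -0.767, -0.641, 1.019], [0.0, 0.0, 0.0, 1.0]]
top 529.3093580144537 [[-0.007, -0.999, 0.041, 0.419], [-1.0, 0.008, 0.012, -0.096], [-0.012, -0.041, -0.999, 1.41], [0.0, 0.0, 0.0, 1.0]]
{'time_s': 0.1, 'q': array([-1.32133229e+00,  1.81497286e-01,  1.60787390e+00,  1.23110566e-05,
        1.35385004e+00, -2.06309877e-01]), 'dq': array([ 9.65218165e-05, -3.03088970e-03, -9.25671558e-04, -1.86933060e-04,
       -3.89311264e-05, -3.68316037e-04]), 'joint_efforts': array([ 5.14856288e-05, -4.45878875e+01, -3.52237558e+01, -4.30496402e-04,
        4.06004197e-03,  1.34182201e-05]), 'eef_pos': array([ 0.25297043, -0.51576961,  0.20747361]), 'eef_rot': array([-0.15917258, -0.68881701, -0.16032407,  0.68883336]), 'wrist_force': array([-0.55538003,  0.00699844, -0.89482727]), 'torque': array([ 0.00707828,  0.03047568, -0.02160322]), 'opening': 0.995513216459288}
[[-0.0, -0.299, 0.954, -0.166], [1.0, 0.001, 0.0, -0.0], [-0.001, 0.954, 0.299, -0.075], [0.0, 0.0, 0.0, 1.0]]
```

View pics/top0.png

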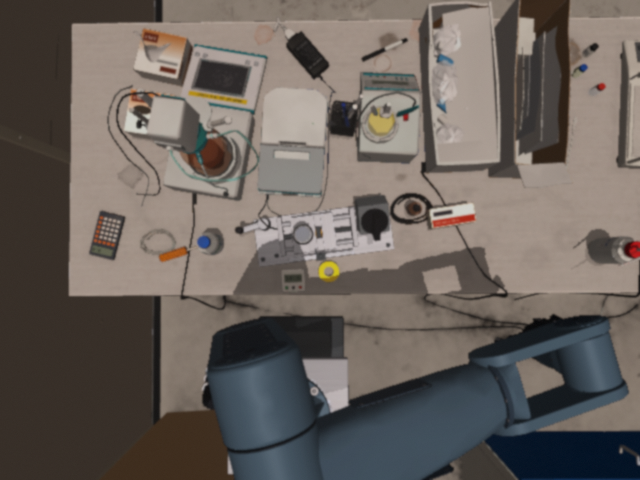

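View pics/scene0.png

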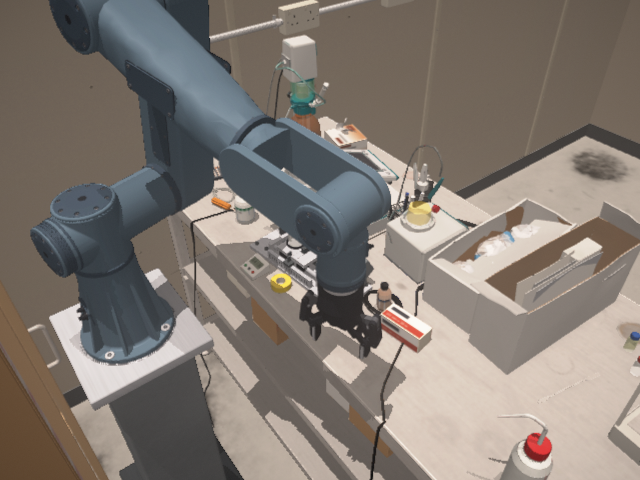

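The top view shows the stage from about (255,245) to (393,225), with the knob near (374,220), the beaker at (302,232) and the lever near (240,230). I'll zoom in.

```bash
python3 - <<'E'
from h import *
z=np.load('top0.npz'); p=z['p'][185:295,232:402]
save('c0.png',cv2.resize(p,(782,506),interpolation=cv2.INTER_CUBIC))
i={k:float(z[k]) for k in('fx','fy','cx','cy')}
for n,u,v in(('knob',374,219),('boxL',356,205),('boxR',391,240),('beaker',302,232),('plateL',258,262),('carr',320,235),('leverpin',240,230)): print(n,P(u,v,z['d'],i,z['T']).round(3))
E
```

```text
knob [ 0.507 -0.219  0.144]
boxL [ 0.548 -0.18   0.081]
boxR [ 0.461 -0.276  0.01 ]
beaker [ 0.482 -0.042  0.056]
plateL [0.405 0.078 0.   ]
carr [ 0.473 -0.089  0.064]
leverpin [0.486 0.109 0.108]
```

View pics/c0.png

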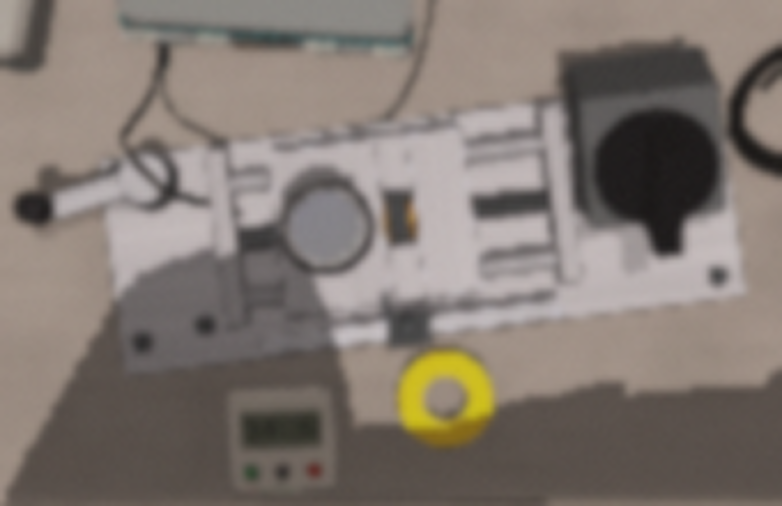

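The crop shows the stage yawed by about 7.4°. The knob flange is centred near crop (657,165) with the bar pointing down the image, the beaker is at (325,225) and the lever pin at (33,208). Next I'll work out a hover pose on the knob axis.

```bash
cat >> h.py <<'E'
def frames(yaw):
    S=R.from_euler('z',yaw,degrees=True).as_matrix()
    kz=S@[-.5,0,.866]; return S,kz
def move_to(Xp,Rm,T=None):
    "shift mm (tool axes) and rotvec deg"
    T=tcp() if T is None else T
    return (T[:3,:3].T@(np.array(Xp)-T[:3,3])*1000).round(1), np.degrees(R.from_matrix(T[:3,:3].T@Rm).as_rotvec()).round(1)
E
python3 - <<'E'
from h import *
z=np.load('top0.npz'); i={k:float(z[k]) for k in('fx','fy','cx','cy')}
S,kz=frames(7.4)
f=P(232+657/4.6,185+165/4.6,0,i,z['T'],z=.099); g=f+.024*kz
print('flange',f,'grip',g)
for n,x,y,h in(('pin top',33,208,.103),('pivot',148,180,.06),('beaker rim',325,225,.112),('index',408,320,.066)): print(n,P(232+x/4.6,185+y/4.6,0,i,z['T'],z=h).round(3))
T=tcp();print(T.round(3))
x=-kz
for s in(1,-1):
    y=s*S[:,1]; Rm=np.c_[x,y,np.cross(x,y)]
    print(s,move_to(g+.11*kz,Rm), 'hover'); 
E
```

```text
flange [ 0.50592614 -0.22489857  0.099     ] grip [ 0.49402608 -0.22644411  0.119784  ]
pin top [0.485 0.111 0.103]
pivot [0.502 0.054 0.06 ]
beaker rim [ 0.474 -0.046  0.112]
index [ 0.424 -0.09   0.066]
[[-0.     0.44  -0.898  0.253]
 [ 0.002 -0.898 -0.44  -0.516]
 [-1.    -0.002 -0.     0.207]
 [ 0.     0.     0.     1.   ]]
1 (array([  -7.2, -171.3, -291.7]), array([-156.3,   -7. ,   41.9])) hover
-1 (array([  -7.2, -171.3, -291.7]), array([18.3, 29.7,  5. ])) hover
```

>>> step_arm --pt "-7 -171 -292 18.3 29.7 5 0" --pt "-7 -171 -292 18.3 29.7 5 0" --pt "-7 -171 -292 18.3 29.7 5 0" --pt "-7 -171 -292 18.3 29.7 5 0" --pt "-7 -171 -292 18.3 29.7 5 0" --pt "-7 -171 -292 18.3 29.7 5 0" --pt "-7 -171 -292 18.3 29.7 5 0" --pt "-7 -171 -292 18.3 29.7 5 0"

```text
time_s: 1.1
eef_pos: [0.4398, -0.2348, 0.2152]
eef_rot: [0.033, 0.864, 0.055, -0.499]
wrist_force: [-0.7, -0.7, -0.4]
opening: 0.996
```

```bash
python3 - <<'E'
from h import *
p,d,i,T=cam('wrist'); save('w1.png',p); np.savez('w1.npz',p=p,d=d,T=T,**{k:i[k] for k in('fx','fy','cx','cy')})
o=ctrl.get_obs();print(o['time_s'],o['q'].round(3),tcp(o).round(3),o['wrist_force'].round(2)); print(T.round(3),i['fx'])
g=[.494,-.2264,.1198]; print(proj(g,i,T))
E
```

```text
1.15 [-1.081 -0.272  2.122  0.537  1.148  0.173] [[ 0.496  0.127 -0.859  0.44 ]
 [ 0.062 -0.992 -0.111 -0.235]
 [-0.866  0.002 -0.5    0.215]
 [ 0.     0.     0.     1.   ]] [ 0.38  0.35 -0.36]
[[ 0.129 -0.968  0.216  0.422]
 [-0.992 -0.126  0.026 -0.237]
 [ 0.002 -0.218 -0.976  0.397]
 [ 0.     0.     0.     1.   ]] 332.18837015196124
[322.51265323 226.17834486]
```

View pics/w1.png

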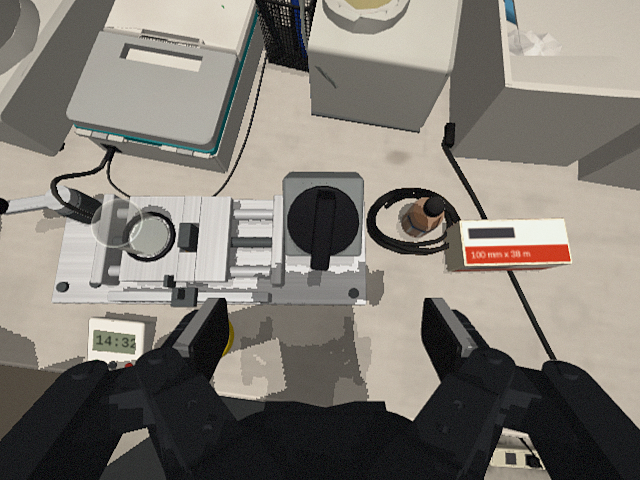

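The wrist view shows the knob flange near (323,220), with the bar running from (325,192) to (320,270). The carriage has the index rider at (183,296) and the pointer beside it at (168,281). I'll fit the bar and the fins from depth.

```bash
python3 - <<'E'
from h import *
z=np.load('w1.npz'); i={k:float(z[k]) for k in('fx','fy','cx','cy')};T=z['T'];d=z['d']
S,kz=frames(7.4); g=np.array([.494,-.2264,.1198])
v,u=np.mgrid[170:280,280:370]; s=d[170:280,280:370]
X=np.stack([(u-i['cx'])/i['fx']*s,(v-i['cy'])/i['fy']*s,s],-1)@T[:3,:3].T+T[:3,3]
A=np.c_[S[:,1],kz]  # dummy
x0=np.cross(S[:,1],kz); K=np.stack([x0,S[:,1],kz],1)  # knob frame: x up/away
L=(X-g)@K*1000; L=L[s>0]
top=L[(abs(L[:,2]-18)<6)&(abs(L[:,0])<45)&(abs(L[:,1])<30)]
print(len(top),top.mean(0),np.median(top,0),top.min(0),top.max(0))
c,sz,a=cv2.minAreaRect(top[:,:2].astype(np.float32)); print(c,sz,a)
fl=L[(abs(L[:,2]+24)<6)]; print('flange',len(fl),fl.mean(0),fl.min(0),fl.max(0),np.median(fl[:,2]))
# stage yaw: front base edge
pts=[P(u,v,d,i,T,z=.012) for u,v in((55,303),(363,303))]; print(pts)
save('c1.png',cv2.resize(z['p'][180:315,50:290],(800,450),interpolation=cv2.INTER_CUBIC))
E
```

```text
1431 [-0.87100215  0.10509714 19.64322317] [-0.25880049  0.30485191 19.83074318] [-33.11940304 -10.11413166  12.32312605] [28.26988199 10.47562701 22.34593926]
(-2.6811981201171875, 0.1565837860107422) (16.058229446411133, 61.59321975708008) 84.31917572021484
flange 2742 [ -0.35213705   0.39777135 -22.01728541] [-35.11962471 -33.19110419 -29.96289943] [ 30.56650862  33.35784045 -18.10744238] -21.929677989963437
[array([0.3930977 , 0.06747751, 0.012     ]), array([ 0.43821084, -0.27979346,  0.012     ])]
```

View pics/c1.png

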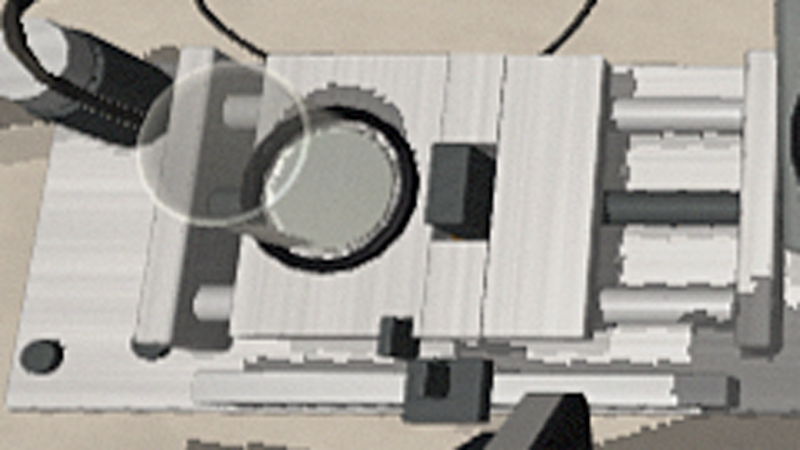

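The fitted bar measures 16 × 61.6 mm, which matches the given size. It is turned about 5.7° clockwise, and its centre is within 3 mm of my estimate. I'll approach and grip it.

>>> step_arm --pt "30 -1.3 2.4 5.7 0 0 0" --pt "60 -1.3 2.4 5.7 0 0 0" --pt "90 -1.3 2.4 5.7 0 0 0" --pt "110 -1.3 2.4 5.7 0 0 0" --pt "124 -1.3 2.4 5.7 0 0 0" --pt "124 -1.3 2.4 5.7 0 0 0"

```text
time_s: 1.9
eef_pos: [0.4989, -0.2256, 0.1057]
eef_rot: [-0.011, 0.864, 0.03, -0.502]
wrist_force: [0.8, 1.2, 0.1]
opening: 1.005
```

>>> step_arm --pt "0 0 0 0 0 0 120" --pt "0 0 0 0 0 0 255" --pt "0 0 0 0 0 0 255" --pt "0 0 0 0 0 0 255" --pt "0 0 0 0 0 0 255" --pt "0 0 0 0 0 0 255"

```text
time_s: 2.65
eef_pos: [0.4993, -0.2254, 0.1073]
eef_rot: [-0.01, 0.865, 0.03, -0.501]
wrist_force: [-4.4, 1.1, 6.9]
opening: 0.161
```

>>> step_arm --pt "0 0 0 -10 0 0 255" --pt "0 0 0 -20 0 0 255" --pt "0 0 0 -30 0 0 255" --pt "0 0 0 -40 0 0 255" --pt "0 0 0 -50 0 0 255"

```text
time_s: 3.28
eef_pos: [0.4992, -0.2251, 0.1073]
eef_rot: [0.359, 0.787, 0.241, -0.44]
wrist_force: [-7.1, 2.6, 9.3]
opening: 0.166
```

```bash
python3 - <<'E'
from h import *
o=ctrl.get_obs();print(o['time_s'],o['q'].round(3),o['wrist_force'].round(1),o['torque'].round(2),o['opening'])
p,d,i,T=cam('wrist');save('w2.png',p)
E
```

```text
3.275 [-0.933  0.014  2.123  0.629  0.835 -0.661] [-7.1  2.6  9.3] [0.48 0.58 0.25] 0.16572460826942403
```

View pics/w2.png

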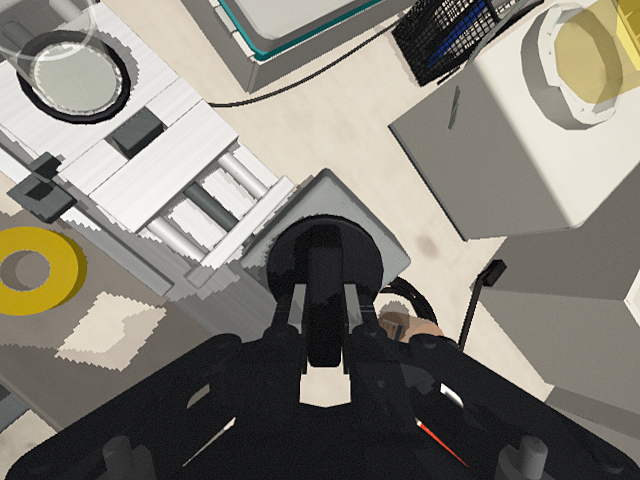

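The bar is firmly held between the pads and turns with the hand, and the index and pointer fins are visible near (42,180). I'll keep winding.

>>> step_arm --pt "0 0 0 -10 0 0 255" --pt "0 0 0 -20 0 0 255" --pt "0 0 0 -30 0 0 255" --pt "0 0 0 -40 0 0 255" --pt "0 0 0 -50 0 0 255" --pt "0 0 0 -60 0 0 255" --pt "0 0 0 -70 0 0 255" --pt "0 0 0 -80 0 0 255" --pt "0 0 0 -80 0 0 255"

```text
time_s: 4.45
eef_pos: [0.4987, -0.2251, 0.1069]
eef_rot: [0.78, 0.374, 0.468, -0.183]
wrist_force: [-10.7, 2.4, 10.1]
opening: 0.164
```

```bash
python3 - <<'E'
from h import *
o=ctrl.get_obs();print(o['time_s'],o['q'].round(3),o['wrist_force'].round(1),o['torque'].round(2),o['opening'])
p,d,i,T=cam('top');a=cv2.resize(p[185:295,232:402],(782,506),interpolation=cv2.INTER_CUBIC)
save('c3.png',a); np.savez('top3.npz',p=p)
E
```

```text
4.45 [-0.933  0.014  2.123  0.628  0.836 -2.054] [-10.7   2.4  10.1] [0.37 1.04 0.38] 0.164287488333763
```

View pics/c3.png

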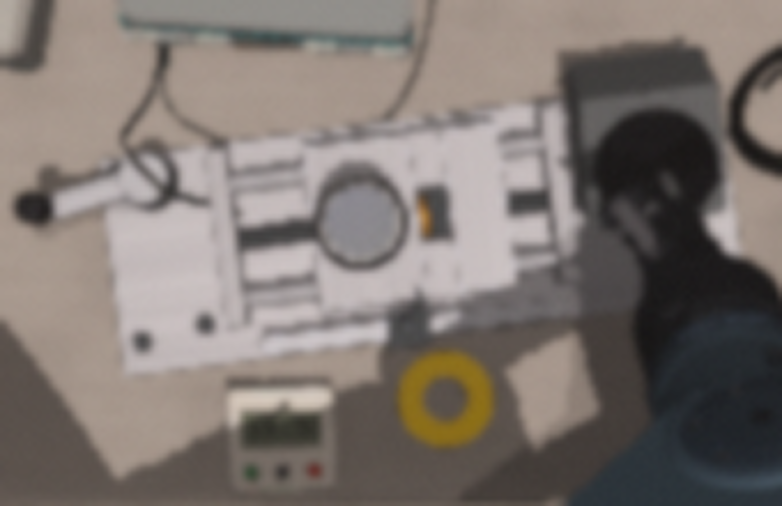

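The carriage has come back about 19 mm, with the tongue pulling: the orange gap is on its far side at crop (424,218). I'll check whether the wrist camera sees the fins from here.

```bash
python3 - <<'E'
from h import *
p,d,i,T=cam('wrist');print(proj([.424,-.09,.066],i,T),T[:3,3]); save('w4.png',p)
# plan: where would index appear for roll r from now
T0=tcp();H=np.array(i['hand_eye'])
for r in range(0,140,10):
    M=T0.copy();M[:3,:3]=T0[:3,:3]@R.from_euler('x',r,degrees=True).as_matrix(); print(r,proj([.424,-.09,.066],i,M@H).round())
E
```

```text
[382.37453578 -65.77109811] [ 0.37067532 -0.17844429  0.22943785]
0 [382. -66.]
10 [317. -71.]
20 [252. -62.]
30 [192. -40.]
40 [140.  -6.]
50 [97. 36.]
60 [65. 84.]
70 [ 45. 134.]
80 [ 36. 186.]
90 [ 37. 235.]
100 [ 47. 282.]
110 [ 63. 324.]
120 [ 86. 362.]
130 [114. 395.]
```

```bash
cat >> h.py <<'E'
def fins(d,i,T,x0=.424,y0=-.09,lo=.061,hi=.072,yaw=7.4,r=.035):
    S,_=frames(yaw); v,u=np.mgrid[0:480,0:640]
    X=np.stack([(u-i['cx'])/i['fx']*d,(v-i['cy'])/i['fy']*d,d],-1)@T[:3,:3].T+T[:3,3]
    m=(d>0)&(X[...,2]>lo)&(X[...,2]<hi)
    L=(X-np.array([x0,y0,0]))@S
    m&=(abs(L[...,0])<.03)&(abs(L[...,1])<r)
    n,lab,st,_=cv2.connectedComponentsWithStats(m.astype(np.uint8))
    for k in range(1,n):
        q=lab==k
        if q.sum()>5:
            l=L[q]*1000; print(q.sum(),'uv',u[q].mean().round(),v[q].mean().round(),'mean',l.mean(0).round(1),'min',l.min(0).round(1),'max',l.max(0).round(1))
E
python3 - <<'E'
from h import *
z=np.load('w1.npz'); i={k:float(z[k]) for k in('fx','fy','cx','cy')}
fins(z['d'],i,z['T'])
fins(z['d'],i,z['T'],lo=.058,hi=.066)
E
```

```text
83 uv 166.0 281.0 mean [ 9.5 10.8 66.1] min [ 3.8  9.2 61.1] max [15.7 13.7 69.7]
69 uv 177.0 294.0 mean [-2.7 -0.5 66. ] min [-7.8 -2.  61.1] max [ 2.1  2.6 68.6]
48 uv 169.0 282.0 mean [ 9.2 10.  62.2] min [ 3.8  9.3 58.1] max [15.7 13.3 65.8]
38 uv 179.0 294.0 mean [-3.2 -1.4 62.1] min [-7.8 -2.1 58.4] max [ 2.1  2.1 65.9]
```

The depth fit puts the pointer 11.3 mm past the index at the start, so it now stands at about −8 mm. Level should need roughly 80° clockwise, so I'll turn 64° first and measure.

>>> step_arm --pt "0 0 0 10 0 0 255" --pt "0 0 0 20 0 0 255" --pt "0 0 0 30 0 0 255" --pt "0 0 0 40 0 0 255" --pt "0 0 0 50 0 0 255" --pt "0 0 0 60 0 0 255" --pt "0 0 0 64 0 0 255" --pt "0 0 0 64 0 0 255"

```text
time_s: 5.55
eef_pos: [0.4991, -0.225, 0.1072]
eef_rot: [0.462, 0.731, 0.299, -0.404]
wrist_force: [-8.6, 2.7, 7.9]
opening: 0.165
```

```bash
python3 - <<'E'
from h import *
p,d,i,T=cam('wrist');save('w5.png',p);save('c5.png',cv2.resize(p[40:180,0:210],(780,520),interpolation=cv2.INTER_CUBIC))
fins(d,i,T)
E
```

```text
357 uv 79.0 101.0 mean [10.  -3.4 66.5] min [ 4.1 -5.3 61. ] max [16.  -0.4 69.7]
336 uv 50.0 106.0 mean [-2.4 -0.7 66.3] min [-7.4 -2.7 61.1] max [ 2.6  2.5 70.4]
```

View pics/c5.png

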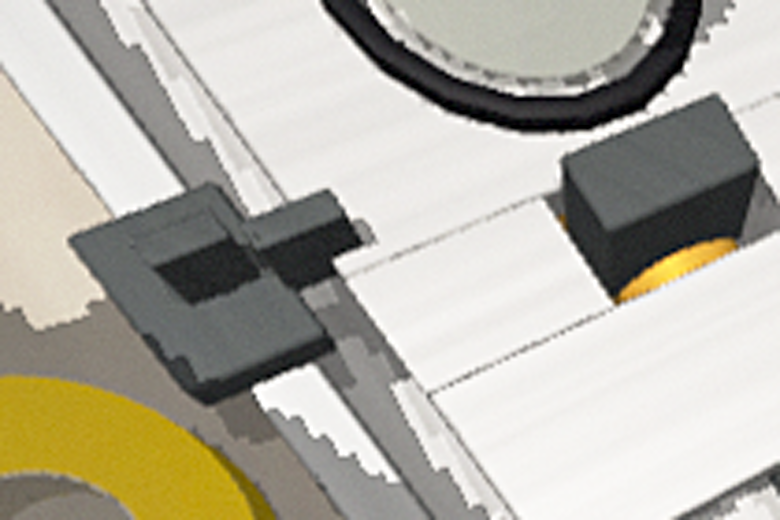

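The pointer is at −2.7 mm, and the tongue bears on the far wall (the gap is on the knob side), as predicted. It needs 15.5° more.

>>> step_arm --pt "0 0 0 8 0 0 255" --pt "0 0 0 15.5 0 0 255" --pt "0 0 0 15.5 0 0 255" --pt "0 0 0 15.5 0 0 255"

```text
time_s: 6.1
eef_pos: [0.4992, -0.2251, 0.1072]
eef_rot: [0.36, 0.786, 0.242, -0.44]
wrist_force: [-6.9, 3.1, 8.2]
opening: 0.168
```

```bash
python3 - <<'E'
from h import *
p,d,i,T=cam('wrist');save('w6.png',p)
fins(d,i,T); print(ctrl.get_obs()['q'].round(3), tcp().round(3))
E
```

```text
337 uv 52.0 170.0 mean [10.  -0.8 66.2] min [ 3.9 -2.7 61. ] max [16.   2.6 69.4]
302 uv 31.0 186.0 mean [-2.4 -0.7 66.3] min [-7.5 -2.7 61.1] max [ 2.7  2.2 70. ]
[-0.933  0.014  2.123  0.629  0.835 -0.664] [[ 0.496  0.697 -0.518  0.499]
 [ 0.063 -0.624 -0.779 -0.225]
 [-0.866  0.353 -0.354  0.107]
 [ 0.     0.     0.     1.   ]]
```

The pointer is level (0.0 mm). I'll release and back off along the axis.

>>> step_arm --pt "0 0 0 0 0 0 140" --pt "0 0 0 0 0 0 140" --pt "0 0 0 0 0 0 140" --pt "-20 0 0 0 0 0 140" --pt "-50 0 0 0 0 0 140" --pt "-90 0 0 0 0 0 140" --pt "-130 0 0 0 0 0 140" --pt "-130 0 0 0 0 0 140"

```text
time_s: 7.15
eef_pos: [0.4351, -0.2356, 0.2224]
eef_rot: [0.362, 0.786, 0.239, -0.44]
wrist_force: [-0.7, -0.4, 0.4]
opening: 0.455
```

```bash
python3 - <<'E'
from h import *
p,d,i,T=cam('wrist');fins(d,i,T); print(ctrl.get_obs()['wrist_force'])
z=np.load('top0.npz'); 
# target above lever pin, tool down, jaws choice
pin=np.array([.485,.111,.084]); X=pin+[0,0,.14]
for yaw in range(0,360,30):
    c,s=np.cos(np.radians(yaw)),np.sin(np.radians(yaw)); x=np.array([0,0,-1.]);y=np.array([c,s,0]); print(yaw,move_to(X,np.c_[x,y,np.cross(x,y)]),np.cross(x,y).round(2))
E
```

```text
172 uv 156.0 158.0 mean [ 3.6 -0.5 66.3] min [-7.8 -2.6 61.3] max [15.3  2.2 69.4]
[-0.08179551  0.35964343  0.29292714]
0 (array([  42.4, -179.9, -296.3]), array([-37. , -13.3, -27.6])) [ 0. -1.  0.]
30 (array([  42.4, -179.9, -296.3]), array([-66.2,  -5.9, -31.3])) [ 0.5  -0.87  0.  ]
60 (array([  42.4, -179.9, -296.3]), array([-95.3,   2.5, -33.9])) [ 0.87 -0.5   0.  ]
90 (array([  42.4, -179.9, -296.3]), array([-124.3,   12.3,  -35.1])) [ 1. -0.  0.]
120 (array([  42.4, -179.9, -296.3]), array([-153. ,   23.6,  -34.6])) [0.87 0.5  0.  ]
150 (array([  42.4, -179.9, -296.3]), array([166.5, -33.9,  29.2])) [0.5  0.87 0.  ]
180 (array([  42.4, -179.9, -296.3]), array([138.1, -35.3,  17. ])) [0. 1. 0.]
210 (array([  42.4, -179.9, -296.3]), array([109.2, -34.7,   6.6])) [-0.5   0.87  0.  ]
240 (array([  42.4, -179.9, -296.3]), array([ 80.1, -32.6,  -2.4])) [-0.87  0.5   0.  ]
270 (array([  42.4, -179.9, -296.3]), array([ 50.9, -29.4, -10.3])) [-1.  0.  0.]
300 (array([  42.4, -179.9, -296.3]), array([ 21.6, -25. , -17. ])) [-0.87 -0.5  -0.  ]
330 (array([  42.4, -179.9, -296.3]), array([ -7.7, -19.6, -22.8])) [-0.5  -0.87 -0.  ]
```

The level is unchanged after release. The tops have merged into one blob spanning −2.6 to 2.2, about one fin wide. Next I go above the lever pin with the jaws along the lever's tangent.

```bash
python3 - <<'E'
from h import *
X=np.array([.485,.111,.20]);a=np.radians(16);x=np.array([0,0,-1.]);y=np.array([np.cos(a),np.sin(a),0]); print(move_to(X,np.c_[x,y,np.cross(x,y)]))
z=np.load('top0.npz'); i={k:float(z[k]) for k in('fx','fy','cx','cy')}; print(P(205,243,z['d'],i,z['T']),P(172,255,z['d'],i,z['T']))
E
```

```text
(array([  63.2, -188.5, -287.9]), array([-52.6,  -9.5, -29.7]))
[0.45390687 0.19357927 0.11476134] [0.42548907 0.30164209 0.020654  ]
```

>>> step_arm --pt "63 -188 -288 -52.6 -9.5 -29.7 130" --pt "63 -188 -288 -52.6 -9.5 -29.7 130" --pt "63 -188 -288 -52.6 -9.5 -29.7 130" --pt "63 -188 -288 -52.6 -9.5 -29.7 130" --pt "63 -188 -288 -52.6 -9.5 -29.7 130" --pt "63 -188 -288 -52.6 -9.5 -29.7 130" --pt "63 -188 -288 -52.6 -9.5 -29.7 130" --pt "63 -188 -288 -52.6 -9.5 -29.7 130" --pt "63 -188 -288 -52.6 -9.5 -29.7 130"

```text
time_s: 8.32
eef_pos: [0.4843, 0.1109, 0.1996]
eef_rot: [0.563, 0.426, 0.566, -0.425]
wrist_force: [-0.3, -0.1, -0.0]
opening: 0.489
```

```bash
python3 - <<'E'
from h import *
p,d,i,T=cam('wrist');save('w7.png',p); np.savez('w7.npz',p=p,d=d,T=T,**{k:i[k] for k in('fx','fy','cx','cy')})
print(tcp().round(3),ctrl.get_obs()['q'].round(2)); print(proj([.485,.111,.103],i,T),proj([.502,.054,.063],i,T))
v,u=np.mgrid[0:480,0:640]
X=np.stack([(u-i['cx'])/i['fx']*d,(v-i['cy'])/i['fy']*d,d],-1)@T[:3,:3].T+T[:3,3]
m=(d>0)&(X[...,2]>.096)&(X[...,2]<.109)&(np.hypot(X[...,0]-.485,X[...,1]-.111)<.03)
print(m.sum(),X[m].mean(0),X[m].min(0),X[m].max(0))
E
```

```text
[[-0.002  0.961  0.275  0.484]
 [ 0.003  0.275 -0.961  0.111]
 [-1.    -0.001 -0.003  0.2  ]
 [ 0.     0.     0.     1.   ]] [-0.02  0.01  1.81  0.    1.32 -0.3 ]
[327.06427111 231.45119841] [327.36586763 277.97862996]
368 [0.48580654 0.1150835  0.10282425] [0.47746509 0.10548427 0.09637608] [0.49481958 0.12273247 0.10540985]
```

View pics/w7.png

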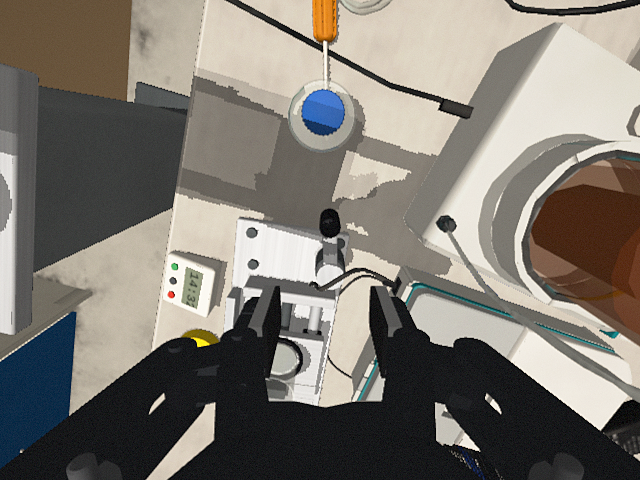

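The pin top is at (330,220), and depth puts its centre at (0.486, 0.114, 0.103), so the height agrees. The hub is near (329,266). I'll descend and grip.

>>> step_arm --pt "45 2.5 -2.5 0 0 0 130" --pt "85 2.5 -2.5 0 0 0 130" --pt "115 2.5 -2.5 0 0 0 130" --pt "130 2.5 -2.5 0 0 0 130" --pt "130 2.5 -2.5 0 0 0 130" --pt "130 2.5 -2.5 0 0 0 255" --pt "130 2.5 -2.5 0 0 0 255" --pt "130 2.5 -2.5 0 0 0 255" --pt "130 2.5 -2.5 0 0 0 255"

```text
time_s: 9.5
eef_pos: [0.4875, 0.1153, 0.0717]
eef_rot: [0.565, 0.426, 0.565, -0.424]
wrist_force: [-1.0, -0.8, 6.9]
opening: 0.169
```

```bash
python3 - <<'E'
from h import *
z=np.load('w7.npz'); i={k:float(z[k]) for k in('fx','fy','cx','cy')};T=z['T']
pin=np.array([.486,.1141])
for uv in((329,262),(329,266),(329,270)):
    q=P(*uv,z['d'],i,T); q2=P(*uv,0,i,T,z=.065); print(uv,q.round(4),q2.round(4),np.hypot(*(q2[:2]-pin)))
M=tcp(); print(M.round(4),ctrl.get_obs()['wrist_force'])
q2=P(329,266,0,i,T,z=.065)[:2]; dr=(pin-q2)/np.hypot(*(pin-q2)); piv=pin-.06*dr
th=np.degrees(np.arctan2(dr[1],dr[0])); print('piv',piv,'lever',np.radians(th-97.4))
end=97.4+np.degrees(1.25)+1
for k in np.linspace(0,1,11)[1:]:
    t=(end-th)*k; a=np.radians(th+t); D=np.r_[piv+.06*np.array([np.cos(a),np.sin(a)])-pin,0]
    print((M[:3,:3].T@D*1000).round(1),round(-t,1))
E
```

```text
(329, 262) [0.4987 0.0712 0.0642] [0.4986 0.0715 0.065 ] 0.04444384718283054
(329, 266) [0.4997 0.0675 0.065 ] [0.4997 0.0675 0.065 ] 0.04861275328785269
(329, 270) [0.501  0.0632 0.0643] [0.5009 0.0634 0.065 ] 0.05281364801441635
[[ 0.0011  0.9607  0.2776  0.4875]
 [ 0.0024  0.2776 -0.9607  0.1153]
 [-1.      0.0018 -0.002   0.0717]
 [ 0.      0.      0.      1.    ]] [-1.03863152 -0.83664806  6.88929314]
piv [0.50296249 0.05654764] lever 0.15746193589025698
[-0.  -6.6  0.4] -6.4
[ -0.  -13.2   1.5] -12.7
[ -0.  -19.6   3.4] -19.1
[ -0.1 -25.7   6. ] -25.4
[ -0.1 -31.6   9.2] -31.8
[ -0.1 -37.   13. ] -38.2
[ -0.1 -42.   17.4] -44.5
[ -0.1 -46.4  22.4] -50.9
[ -0.1 -50.3  27.8] -57.2
[ -0.2 -53.6  33.6] -63.6
```

>>> step_arm --pt "0 -6.6 0.4 -6.4 0 0 255" --pt "0 -13.2 1.5 -12.7 0 0 255" --pt "0 -19.6 3.4 -19.1 0 0 255" --pt "0 -25.7 6 -25.4 0 0 255" --pt "0 -31.6 9.2 -31.8 0 0 255" --pt "0 -37 13 -38.2 0 0 255"

```text
time_s: 10.25
eef_pos: [0.4558, 0.0925, 0.0717]
eef_rot: [0.674, 0.217, 0.673, -0.214]
wrist_force: [0.2, -1.6, 5.2]
opening: 0.166
```

```bash
python3 - <<'E'
from h import *
M=tcp();o=ctrl.get_obs();print(M.round(4),o['wrist_force'].round(1),o['q'].round(2),o['opening'])
D0=np.array([.4875,.1153]);piv=np.array([.503,.0565])
r=M[:2,3]-piv;print(np.hypot(*r),np.radians(np.degrees(np.arctan2(r[1],r[0]))-97.4))
E
```

```text
[[ 2.000e-03  5.805e-01  8.143e-01  4.558e-01]
 [ 2.500e-03  8.143e-01 -5.805e-01  9.250e-02]
 [-1.000e+00  3.200e-03  2.000e-04  7.170e-02]
 [ 0.000e+00  0.000e+00  0.000e+00  1.000e+00]] [ 0.2 -1.6  5.2] [-0.06  0.11  1.99  0.    1.04 -1.01] 0.16599405806511022
0.059338056758448186 0.7902658135611814
```

>>> step_arm --pt "0 -7.3 0.4 -7 0 0 255" --pt "0 -14.5 1.8 -14 0 0 255" --pt "0 -21.5 4 -21 0 0 255" --pt "0 -25.4 5.6 -25 0 0 255" --pt "0 -27.5 6.7 -27.5 0 0 255" --pt "0 -27.5 6.7 -27.5 0 0 255"

```text
time_s: 11.0
eef_pos: [0.4458, 0.0691, 0.0718]
eef_rot: [0.706, 0.054, 0.704, -0.048]
wrist_force: [1.6, 13.0, 4.7]
opening: 0.168
```

```bash
python3 - <<'E'
from h import *
M=tcp();o=ctrl.get_obs();print(o['wrist_force'].round(1))
piv=np.array([.503,.0565])
r=M[:2,3]-piv;print(np.hypot(*r),np.radians(np.degrees(np.arctan2(r[1],r[0]))-97.4))
E
```

```text
[ 1.6 13.   4.7]
0.05854329515359471 1.2249310773493622
```

The 13 N reaction along +y shows the lever is against its stop. I'll release and lift.

>>> step_arm --pt "0 0 0 0 0 0 130" --pt "0 0 0 0 0 0 130" --pt "0 0 0 0 0 0 130" --pt "-30 0 0 0 0 0 130" --pt "-80 0 0 0 0 0 130" --pt "-130 0 0 0 0 0 130" --pt "-130 0 0 0 0 0 130"

```text
time_s: 11.88
eef_pos: [0.4469, 0.0656, 0.2044]
eef_rot: [0.708, 0.051, 0.703, -0.05]
wrist_force: [-0.3, -0.3, -0.2]
opening: 0.492
```

```bash
python3 - <<'E'
from h import *
p,d,i,T=cam('wrist');save('w8.png',p)
fins(d,i,T)
v,u=np.mgrid[0:480,0:640]
X=np.stack([(u-i['cx'])/i['fx']*d,(v-i['cy'])/i['fy']*d,d],-1)@T[:3,:3].T+T[:3,3]
m=(d>0)&(X[...,2]>.096)&(X[...,2]<.109)&(np.hypot(X[...,0]-.445,X[...,1]-.069)<.03)
c=(X[m].min(0)+X[m].max(0))/2; print(m.sum(),c); r=c[:2]-[.503,.0565]; print(np.hypot(*r),np.arctan2(r[1],r[0])-np.radians(97.4))
# pose for viewing fins: tool down above, camera axis at fins
f=np.array([.424,-.09,.066])
M=tcp(); H=np.array(i['hand_eye']); cz=M[:3,:3]@H[:3,2]; co=M[:3,:3]@H[:3,3]
Xt=f-.22*cz-co; print('view shift',move_to(Xt,M[:3,:3]),'world',Xt)
E
```

```text
83 uv 158.0 216.0 mean [-2.   1.  66.1] min [-6.9 -2.1 61.1] max [ 3.   3.4 69.7]
100 uv 164.0 229.0 mean [10.4  0.9 65.9] min [ 4.6 -2.3 61.2] max [16.5  2.9 68.8]
354 [0.44479902 0.06846915 0.10098876]
0.059418974522792364 1.2388176246736704
view shift (array([  91.6, -156.9,   12.5]), array([0., 0., 0.])) world [ 0.43541844 -0.09114157  0.10990209]
```

View pics/w8.png

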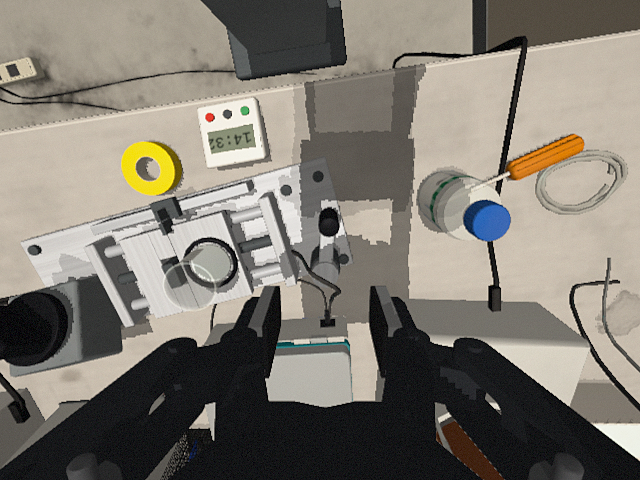

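The final view shows the fins in line at (158,216) and (164,229), 0.1 mm apart. The lever is at 1.24 rad (pin at (328,220)), and the hand is clear of everything.

```bash
python3 -c "
from h import *
print(ctrl.hand_in())"
```

```text
the job is handed in; nothing more can be done
None
```

The job is done and handed in at about 12 s of the 72 s allowed; the hand-in gave no verdict.

- **Winding back:** I turned the knob 130° anticlockwise. The carriage came back about 19 mm from +11.3 mm, putting the pointer about 8 mm on the knob side of the index fin.
- **Levelling:** I turned it 79.5° clockwise. The pointer measured 0.0 mm from the index fin, and again 0.1 mm after the lever move.
- **Tongue:** it was bearing on the slot wall away from the knob when I looked at −2.7 mm. After that I only turned clockwise, then released the knob. I did not measure the tongue itself again at the end.
- **Lock lever:** I swung it to its stop. The stop pushed back with about 13 N, and the camera then put the lever at about 1.24 rad, against a stop of 1.25.
- **Surroundings:** the last picture shows the hand clear of everything. The index fin read the same in the close views from the knob side and 1–1.7 mm differently in the last view, taken from the other side. The pointer shifted with it, so I put that down to the 2 mm calibration. The timer, tape, bottle and screwdriver look undisturbed. The dropper bottle and carton were out of frame in that picture.

No checks failed; the only disagreement was that index fin reading.

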